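# Count a flawed cork and hold it up in the tongs

### The arm

A 6-joint arm with a two-finger parallel gripper is mounted at the origin on the work surface. World frame = base frame: x ahead of the robot, y to its left, z up, the work surface at z = 0. Lengths are in m, angles in rad, forces in N, time in s.
With the tool pointing down it reaches from about 0.15 to 0.775 m from the base axis. Payload 6.1 kg.
Tool frame: the origin (TCP) lies on the centre line of the jaws, within the pads' length; the fingertips stand 25 mm ahead of it and the grasp point (between the pads) lies 6 mm ahead of it; z points along the fingers, y is the direction in which the jaws open and shut (so a half turn about z gives the same grasp; the last joint's range is limited). The gripper opens to 85 mm and grips with 20 to 120 N. Pads are 22 mm wide; open, the fingers measure 114 mm over their backs; the gripper's body (76 mm by 85 mm) begins 54 mm behind the grasp point. The pads swing forward as they close: fully open they stand 13 mm farther back than shut.
Start: joints at [0, 0.126, -0.04, 1.405, 0, 1.571], TCP at [0.525, -0, 0.233] pointing down, gripper open.
Joint ranges: [-2.72, 2.72], [-0.95, 1.95], [-1.27, 1.35], [-1.78, 2.02], [-1.46, 1.47], [-3.14, 3.14]. Speed limits (rad/s): [2.39, 2.39, 3.01, 3.14, 3.14, 3.14].

### API

Orientations are given as a rotation vector (axis times angle).
In Python, from rig import env gives the robot as it stands.
- The arm moves only by the tool carry_out, never from a script. Its arguments are lists of equal length, an entry for each row: "jaw": the gripper command: -1 is shut, 1 is fully open, values between are in proportion; "travel": the shift along the tool's x, y, z in mm, a list of three; "angular": the turn, a rotation vector about the tool's x, y, z in degrees, a list of three. A call has 1 to 10 rows; each row is the pose to reach, as a shift and turn from the pose commanded when the call began, along the tool's axes at that moment; what a row does not reach only later rows make up. A row lasts 1/8 s, in which the tool goes at most 62.5 mm and 10.7 degrees, less where a joint would pass 70% of its speed; a pose out of reach is approached as far as the arm can. A call with a gripper value outside its range is refused whole. The fingers move at their own pace and stop on an object; "grip_force" is the grip in N (left out, the last holds). Time passes only in rows, so rows that repeat a pose let the fingers close. It gives the time, the measured TCP pose, the force and the opening at its end, in the units of the state.
- env.read_state(): the state, without advancing time (a new reading comes with each control period).
- env.snapshot(name): name is "scene" or "side" or "wrist"; returns the picture (480x640x3 uint8, red, green, blue); there is no depth.
- env.calibration(name): a dict with "fx", "fy", "cx", "cy" (pixels), "origin" and "orientation" of the camera in the world. Camera axes: x right, y down, z forward; pixel columns grow to the right and rows downward; lengths in m; the calibration is good to about 2 mm. A picture is of the moment at which its call begins: read the wrist's pose just before it. calibration takes no time and is no camera call; for the wrist camera it gives the pose at the moment of the call.
- env.close_job(): hands the job in, once; it reports no verdict.
The state is a dict: "time": time; "q": joint angles; "joint_vel": joint speeds; "tau": joint torques, N m; "tool_pos": TCP position; "ee_rot": TCP orientation; "contact_force": force on the tool from outside, world axes, zero at the start; "torque": the same for the moment, N m; "grip_width": finger opening in m.
Only numpy, scipy, OpenCV 4.12 (cv2) and the standard library are available. Lean on these libraries where they do the work, as an engineer would, in place of code of your own. Each camera call takes 0.05 s, during which the arm holds its last target. There are 200 camera calls.

### The job

You are checking a sample of sparkling-wine corks. Log the flawed one on the bench tally counter by swinging its sprung thumb lever right down to its stop and letting it spring back up; then pick up the steel tongs, close their blue tips on the cork with the dark-stained head and lift it out of the tray. Finish while still holding it in the tongs, steady, at least 10 cm above the tray; never touch that cork with the gripper itself, and leave the two sound corks and everything else on the table where they stand.

Things in the scene. Friction and masses are not known exactly. Their poses are not given: they have to be found in the camera images.
- counter: bench tally counter, fixed: a chrome drum 46 mm across (axis along its x, centre 37 mm up, number window on the -x side) on a dark base plate 70 x 120 x 8 mm. Origin at the table under the drum. A lever hinged on top of the drum at y = -12 mm, z = 64 mm (hinge line along the counter's x) reaches over to +y and ends in a red thumb pad.
- counter_lever (a joint): angle of the counter's thumb lever, rad: 0 = at rest (up), 0.5 = pressed down on its stop. Springs back by itself; pressing down on the pad takes about 2.5 N at rest and 5 N at the stop, and the pad sinks about 31 mm and stays level within 0.5 rad.
- lever_pad (a point): centre of the top face of the red thumb pad (18 mm along the counter's x, 22 mm along its y, 4 mm thick); at rest 50 mm along +y from the counter's origin and 78 mm above the table. 25 mm or more of free room around it except towards the drum.
- tongs: loose steel tongs lying flat: 200 mm long, 22 mm tall, about 100 g. Origin under the head (pivot end), midway between the two arm hinges (8 mm to either side); x runs along the midline to the blue tips, z up. The arms are linked: they open and close evenly about the midline, level. Open at rest, 70 mm free between the tips.
- tongs_grip (a point): where to grip across both arms from above: on the midline, 90 mm from the head's origin, 11 mm above the underside, near the centre of mass. Outer width here: 57 mm at rest, 46 mm with the tips 49 mm apart, 37 mm with the tips 30 mm apart (arms parallel). Spring push per arm here: about 5 N at rest, 8 N at 46 mm, 10 N at 37 mm.
- tongs_left: the tongs' arm on their +y side. Origin at its hinge, 22 mm tall sheet steel with a blue tip pad 38 mm long; its x axis lies along the straight gripping stretch, 0.11 rad from the tongs' x axis when open and parallel to it when the tips are 30 mm apart.
- tongs_right: the tongs' arm on their -y side, mirror image of the left one.
- tongs_left_tip (a point): middle of the inner face of the left arm's blue tip pad, 182 mm from the hinge, 11 mm above the underside; the pad reaches 13 mm further forward and 25 mm further back.
- tongs_right_tip (a point): the same on the right arm.
- tray: shallow steel sample tray, fixed, 130 (x) x 260 (y) x 12 mm tall, walls and floor 3 mm. Origin under its centre. Three corks stand in a row along its y axis, 80 mm apart, in any order, within 5 mm of the row's line.
- cork_stained: the flawed cork: a tan cork cylinder 30 mm across and 48 mm tall, 10 to 13 g, standing in the tray, its top 13 mm stained very dark red. Origin at the centre of its underside, z up.
- cork_stained_mid (a point): centre of the flawed cork, 24 mm above its underside.
- cork_sound1: a sound cork, same size, tan all over, standing in the tray. Origin at the centre of its underside. Leave alone.
- cork_sound2: a second sound cork, same as the other. Leave alone.
- wine_bottle: a dark green wine bottle with blue foil, standing, 74 mm across, 300 mm tall. Origin at the centre of its underside. Leave alone.
- tasting_glass: a stemmed tasting glass, standing, 64 mm across, 155 mm tall. Origin at the centre of its underside. Leave alone.
- soak_jar: an amber glass jar with a steel lid, standing, 72 mm across, 95 mm tall. Origin at the centre of its underside. Leave alone.
- discard_bowl: a white bowl, 110 mm across, 50 mm tall. Origin at the centre of its underside. Leave alone.
- corkscrew: a folded waiter's corkscrew lying flat, 100 x 20 x 13 mm. Origin at the centre of its underside. Leave alone.
Things that resemble listed ones, but are neither listed nor needed, are in the scene too. What is shaped like the cork_stained but turquoise is not meant. What is shaped like the counter but turquoise is not meant.

How it is judged:
On the way, in this order (a step that is already met when the one before it is completed fails the run):
1. the counter's lever is swung down to its stop (value of joint counter_lever above 0.44 rad), for 0.1 s.
2. the lever is let go and has sprung back up (value of joint counter_lever below 0.06 rad and contact force between the fingers and counter below 0.1 N), for 0.2 s.
3. the tongs are picked up in the gripper (height (world z) of tongs above 0.012 m and contact force between the fingers and tongs above 0.5 N), for 0.1 s.
4. both tips are closed on the stained cork and it is lifted clear (contact force between each of tongs_left, tongs_right and cork_stained above 0.3 N and height (world z) of cork_stained_mid above 0.07 m), for 0.2 s.
At the end, for the whole second after the job is handed in: The stained cork is pinched by both tong tips (over 0.3 N each), its centre over 95 mm above the table, still (under 3 cm/s), tongs gripped (over 1 N) and clear of table and tray, no robot part on the cork, lever back up (under 0.06 rad), sound corks standing within 20 mm of their places (contact force between each of tongs_left, tongs_right and cork_stained above 0.3 N and height (world z) of cork_stained_mid above 0.095 m and contact force between the fingers and tongs above 1 N and contact force between each of the arm, tray and cork_stained below 0.05 N and contact force between tray and tongs below 0.05 N and height (world z) of tongs above 0.05 m and linear speed of each of cork_stained, tongs below 0.03 m/s and value of joint counter_lever below 0.06 rad and not (distance of cork_sound1 from where it was at the start of the episode above 0.02 m or angle between cork_sound1's own z axis and vertical above 0.35 rad) and not (distance of cork_sound2 from where it was at the start of the episode above 0.02 m or angle between cork_sound2's own z axis and vertical above 0.35 rad)); the arm keeps its last pose, push and grip.
It fails at once if the gripper or arm itself touches the stained cork (contact force between any of the fingers, the arm and cork_stained above 0.3 N).
It fails at once if a sound cork is moved more than 20 mm or tipped (distance of any of cork_sound1, cork_sound2 from where it was at the start of the episode above 0.02 m or angle between any of cork_sound1, cork_sound2's own z axis and vertical above 0.35 rad).
It fails at once if the bottle, glass, jar, bowl or corkscrew is moved more than 30 mm or tipped (distance of any of wine_bottle, tasting_glass, soak_jar, discard_bowl, corkscrew from where it was at the start of the episode above 0.03 m or angle between any of wine_bottle, tasting_glass, soak_jar, discard_bowl, corkscrew's own z axis and vertical above 0.35 rad).
It also fails if it takes over 48 s, if anything falls off the work surface, if the arm or the gripper's body presses on something with over 40 N, if the wrist force passes 120 N, or if a joint passes its speed limit or range.

## Working session

There is one attempt and no reset: what is moved stays moved. The work goes in short steps, Python scripts to look and compute and a tool call to move; the robot and the scene stay as the last step left them, time stands still between calls to the robot, and variables do not carry over. Pictures are saved under pics/ and viewed, about 8 in all and at most 12, crops included, and the job is handed in when it is done.

Besides the shell and the picture viewer there is one more tool, called after ">>>" as name(argument=value, ...) on one line, values as JSON. carry_out: Moves the arm, as the interface text tells. Its arguments: {"type":"object","properties":{"jaw":{"type":"array"},"travel":{"type":"array"},"angular":{"type":"array"},"grip_force":{"type":"number"}},"required":["jaw","travel","angular"]}

```bash
mkdir -p pics; ls
python3 - <<'E'
from rig import env
import cv2,numpy as np
np.set_printoptions(precision=4,suppress=True)
for n in("scene","side","wrist"):
    c=env.calibration(n); print(n,c)
    im=env.snapshot(n); cv2.imwrite(f"pics/{n}0.png",im[:,:,::-1])
s=env.read_state();print(s)
E
```

```text
pics
scene {'fx': 435.32666068396276, 'fy': 435.32666068396276, 'cx': 316.90361548226554, 'cy': 239.67746288784508, 'origin': array([ 1.4676, -0.3113,  0.7629]), 'orientation': array([-1.8231, -1.3326,  0.6863])}
side {'fx': 542.3619229393125, 'fy': 542.3619229393125, 'cx': 318.29126499655837, 'cy': 238.9351646205366, 'origin': array([ 0.234 , -0.9406,  0.6938]), 'orientation': array([-2.1132,  0.3271, -0.1971])}
wrist {'fx': 342.4315781878668, 'fy': 342.4315781878668, 'cx': 316.9569794731756, 'cy': 235.37163210150334, 'origin': array([0.5237, 0.0795, 0.3734]), 'orientation': array([ 2.8264, -0.0011,  0.    ])}
{'time': 0.15, 'q': array([ 0.    ,  0.1263, -0.0404,  1.4054, -0.    ,  1.5708]), 'joint_vel': array([-0.0011, -0.0024,  0.004 ,  0.0012,  0.0009,  0.0008]), 'tau': array([ -0.0007, -43.6275,  35.3151,   0.0135,   0.    ,  -0.    ]), 'tool_pos': array([ 0.5247, -0.    ,  0.2326]), 'ee_rot': array([-2.2208, -2.2208,  0.0015]), 'contact_force': array([-0.3178,  0.6447, -0.5397]), 'torque': array([ 0.0056, -0.0112,  0.0048]), 'grip_width': 0.08564190001696242}
```

View pictures.

View pics/scene0.png

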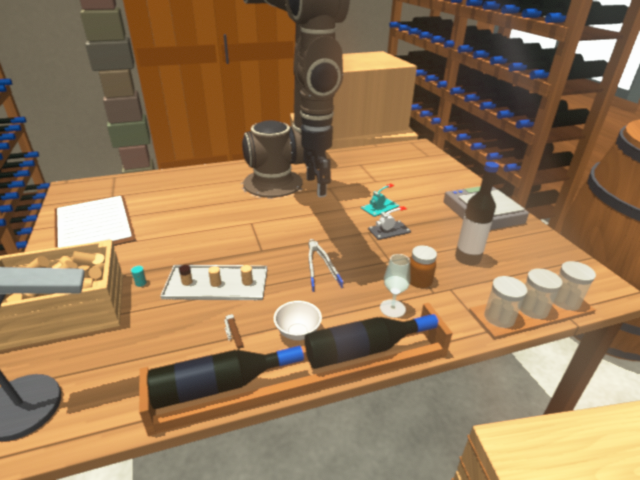

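View pics/side0.png

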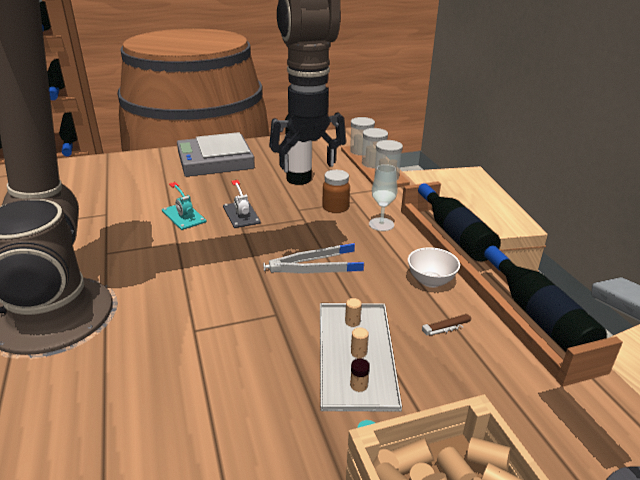

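Scene view: dark-base counter at (390,228) with red pad (403,209); tongs head (315,245) with tips at (313,289) and (339,283); stained cork (185,275), at the robot-right (-y) end of the row. Side view: counter (243,210), pad (238,184), tongs head (268,266), tips (355,267) and (347,248), stained cork (360,375).

```bash
cat > h.py <<'E'
import cv2,numpy as np
from rig import env
from scipy.spatial.transform import Rotation as R
np.set_printoptions(precision=4,suppress=True)
def ray(c,p):
    d=R.from_rotvec(c["orientation"]).as_matrix()@np.array([(p[0]-c["cx"])/c["fx"],(p[1]-c["cy"])/c["fy"],1])
    return np.array(c["origin"]),d/np.linalg.norm(d)
def plane(c,p,z):
    o,d=ray(c,p); return o+d*(z-o[2])/d[2]
def tri(c1,p1,c2,p2):
    o1,d1=ray(c1,p1);o2,d2=ray(c2,p2)
    s=np.linalg.lstsq(np.c_[d1,-d2],o2-o1,rcond=None)[0]
    a,b=o1+s[0]*d1,o2+s[1]*d2
    return (a+b)/2,np.linalg.norm(a-b)
def proj(c,P):
    v=R.from_rotvec(c["orientation"]).as_matrix().T@(np.array(P)-c["origin"])
    return np.array([c["fx"]*v[0]/v[2]+c["cx"],c["fy"]*v[1]/v[2]+c["cy"]])
def blobs(im,lo,hi,roi,amin=8):  # HSV of bgr image, roi x0,y0,x1,y1
    x0,y0,x1,y1=roi
    h=cv2.cvtColor(im[y0:y1,x0:x1],cv2.COLOR_BGR2HSV)
    if lo[0]>hi[0]: m=cv2.inRange(h,(0,lo[1],lo[2]),(hi[0],hi[1],hi[2]))|cv2.inRange(h,(lo[0],lo[1],lo[2]),(180,hi[1],hi[2]))
    else: m=cv2.inRange(h,lo,hi)
    n,l,s,ce=cv2.connectedComponentsWithStats(m)
    return [(ce[i]+[x0,y0],s[i]+np.array([x0,y0,0,0,0])) for i in range(1,n) if s[i][4]>=amin]
E
python3 - <<'E'
from h import *
cs,cd=env.calibration("scene"),env.calibration("side")
S,D=cv2.imread("pics/scene0.png"),cv2.imread("pics/side0.png")
def show(t,b):
    print(t); [print("  ",c,s) for c,s in b]
show("red S",blobs(S,(172,150,120),(6,255,255),(365,175,420,240)))
show("red D",blobs(D,(172,150,120),(6,255,255),(160,170,270,230)))
show("blue S",blobs(S,(110,120,60),(128,255,255),(295,260,350,300)))
show("blue D",blobs(D,(110,120,60),(128,255,255),(320,235,375,280)))
show("stain S",blobs(S,(0,0,0),(180,255,75),(165,255,210,295)))
show("stain D",blobs(D,(0,0,0),(180,255,75),(340,350,380,400)))
show("tan S",blobs(S,(8,70,90),(28,255,255),(172,262,262,290)))
show("tan D",blobs(D,(8,70,90),(28,255,255),(338,296,378,398)))
a=cv2.resize(S[195:300,290:430],None,fx=4,fy=4,interpolation=cv2.INTER_CUBIC)
b=cv2.resize(D[165:290,220:375],None,fx=4,fy=4,interpolation=cv2.INTER_CUBIC)
c=np.zeros((560,800,3),np.uint8); 
v=cv2.resize(D[235:285,255:370],(800,348),interpolation=cv2.INTER_CUBIC)
w=cv2.resize(S[235:295,300:350],(208,250)); 
cv2.imwrite("pics/c1.png",v)
cv2.imwrite("pics/c2.png",a)
E
```

```text
red S
   [390.2 185. ] [389 184   4   3  10]
   [402.5    207.9286] [400 207   6   3  14]
red D
   [235.     181.6071] [231 180   9   5  28]
   [172.9655 183.931 ] [169 182  10   5  29]
blue S
   [312.2 282.1] [312 278   2   8  10]
blue D
   [346.2278 247.9747] [340 244  14   9  79]
   [354.4526 266.2421] [347 262  17   9  95]
stain S
   [184.9211 271.6316] [181 269   9   6  38]
stain D
   [359.5603 367.6915] [351 359  18  18 282]
tan S
   [228.8557 267.7352] [172 262  90  23 506]
   [214.466  276.0631] [209 267  12  20 206]
   [186.1402 279.0561] [181 273  12  12 107]
tan D
   [354.9479 307.0554] [338 296  40  31 614]
   [359.237  342.2528] [351 328  18  31 443]
   [358.9447 382.9149] [350 374  19  18 235]
```

View pics/c1.png

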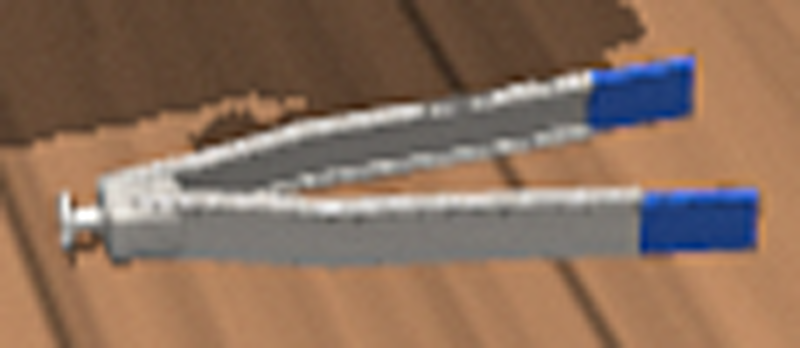

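View pics/c2.png

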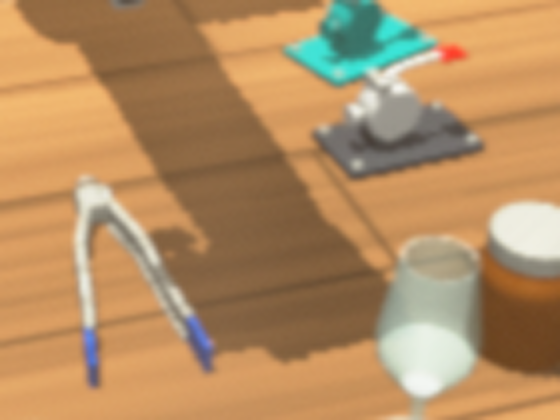

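Crops: the tongs lie head-left in the side view. The tip front corners are at (364,262–271) for the near arm and (355,243–252) for the far arm. The dark-base counter's lever reaches towards +y and ends in the red pad, scene (403,208).

Run:
```python
from h import *
cs,cd=env.calibration("scene"),env.calibration("side")
print("pad tri",tri(cs,(402.8,208.3),cd,(235.3,182)), "plane78",plane(cs,(402.8,208.3),.078),plane(cd,(235.3,181.6),.078))
k=lambda x,y:(x/6.957+254.6,y/6.957+234.6)
for n,p,z in [("near frontbot",(757,250),0),("near fronttop",(757,188),.022),("far frontbot",(693,117),0),("far fronttop",(693,57),.022),("near backbot",(640,254),0),("far backtop",(590,73),.022),("headbot",(120,258),0),("head top left",(100,180),.022),("head topmid-right",(178,183),.022),("knob",(62,220),.011)]:
    print(n,plane(cd,k(*p),z))
s=lambda x,y:(x/4+289.6,y/4+194.6)
for n,p,z in [("near fr bot",(94,385),0),("near fr top",(94,363),.022),("far fr bot",(209,370),0),("head",(92,195),.022),("knob",(86,180),.011)]:
    print("S",n,plane(cs,s(*p),z))
# counter base corners scene crop (top of plate z=.008)
for n,p in [("l",(314,134)),("front",(353,173)),("right",(482,143)),("back",(437,104))]: print("base",n,plane(cs,s(*p),.008))
# stain: top-disc. corks
print("stain tri",tri(cs,(184.9,271.6),cd,(359.6,367.7)))
for n,ps,pd in [("st",(186.1,279.1),(358.9,382.9)),("mid",(214.5,276.1),(359.2,342.3))]: print(n,tri(cs,ps,cd,pd))
S,D=cv2.imread("pics/scene0.png"),cv2.imread("pics/side0.png")
a=cv2.resize(S[255:305,155:275],(780,325),interpolation=cv2.INTER_CUBIC)
b=cv2.resize(D[295:415,310:410],None,fx=2.2,fy=2.2,interpolation=cv2.INTER_CUBIC)
b2=cv2.resize(D[165:235,205:275],(280,280),interpolation=cv2.INTER_CUBIC)
c=np.zeros((595,780,3),np.uint8);c[:325]=a;c[325:589,:220]=b;c[325:590,240:520]=b2[:265]
cv2.imwrite("pics/c3.png",c)
```

```text
pad tri (array([0.4265, 0.3227, 0.0724]), np.float64(0.0012517347566555837)) plane78 [0.434  0.3184 0.078 ] [0.4252 0.3123 0.078 ]
near frontbot [ 0.6371 -0.0467  0.    ]
near fronttop [ 0.637  -0.0439  0.022 ]
far frontbot [0.6454 0.0306 0.    ]
far fronttop [0.6454 0.0335 0.022 ]
near backbot [ 0.6009 -0.0379  0.    ]
far backtop [0.6094 0.0342 0.022 ]
headbot [0.4435 0.0081 0.    ]
head top left [0.4409 0.0207 0.022 ]
head topmid-right [0.4639 0.0119 0.022 ]
knob [0.4277 0.0183 0.011 ]
S near fr bot [ 0.6374 -0.04    0.    ]
S near fr top [ 0.6407 -0.0413  0.022 ]
S far fr bot [0.6458 0.0381 0.    ]
S head [0.4578 0.0154 0.022 ]
S knob [0.4224 0.0219 0.011 ]
base l [0.4093 0.2173 0.008 ]
base front [0.4693 0.2239 0.008 ]
base right [0.4604 0.3403 0.008 ]
base back [0.3969 0.3328 0.008 ]
stain tri (array([ 0.5052, -0.353 ,  0.0389]), np.float64(0.0026694194086043298))
st (array([ 0.5028, -0.3557,  0.0097]), np.float64(0.002091435791905729))
mid (array([ 0.5323, -0.2817,  0.026 ]), np.float64(0.0006439651746537762))
```

View pics/c3.png

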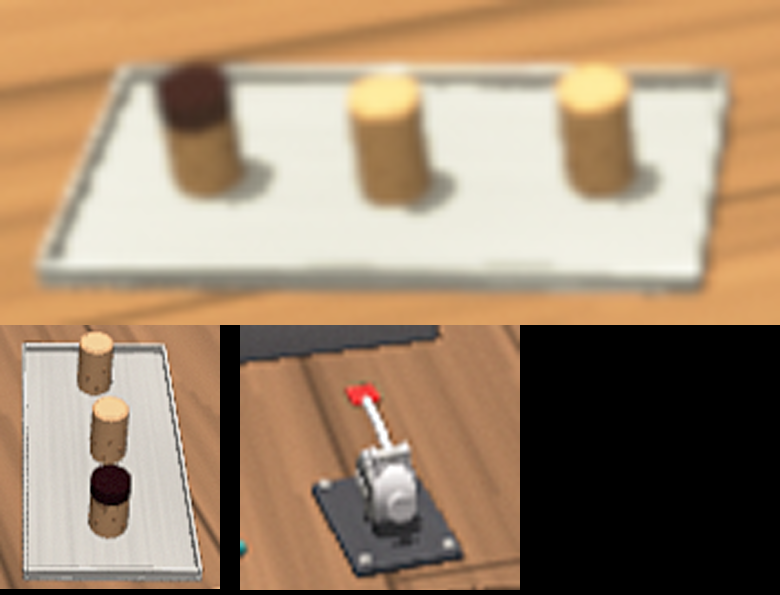

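The crop shows the corks clearly, with the stained one at (186,275) in the scene view and (360,375) in the side view. The lever reaches straight along the counter's +y. Next I refine the tongs in the wrist image and compute the cork centres.

Run:
```python
from h import *
cs,cd,cw=[env.calibration(n) for n in("scene","side","wrist")]
s=lambda x,y:(x/6.5+154.6,y/6.5+254.6); d=lambda x,y:(x/2.2+309.7,(y-325)/2.2+294.7)
for n,a,b in [("stained",(200,130),(110,501)),("mid",(391,138),(109,429)),("far",(597,131),(95,363))]: print(n,tri(cs,s(*a),cd,d(*b)),plane(cs,s(*a),.027),plane(cd,d(*b),.027))
for n,p in [("nl",(40,280)),("nr",(700,290)),("fr",(727,75)),("fl",(120,68))]: print("tray",n,plane(cs,s(*p),.012 if n[0]=='f' else 0.006))
W=cv2.imread("pics/wrist0.png")
for c,st in blobs(W,(108,120,50),(128,255,255),(0,0,640,480),40): print("blue W",c,st,plane(cw,c,.022))
print("expect grip/head/tips px",proj(cw,(.5385,.007,.022)),proj(cw,(.449,.0163,.022)))
```

```text
stained (array([ 0.5042, -0.3547,  0.0267]), np.float64(0.0007379487478636532)) [ 0.5043 -0.3544  0.027 ] [ 0.5041 -0.3554  0.027 ]
mid (array([ 0.5324, -0.2811,  0.0265]), np.float64(0.0011981252827863041)) [ 0.5324 -0.2807  0.027 ] [ 0.5323 -0.2824  0.027 ]
far (array([ 0.5517, -0.2   ,  0.0259]), np.float64(0.0009686351308997211)) [ 0.5526 -0.1998  0.027 ] [ 0.5512 -0.2019  0.027 ]
tray nl [ 0.554  -0.4222  0.006 ]
tray nr [ 0.6363 -0.1761  0.006 ]
tray fr [ 0.5126 -0.1372  0.012 ]
tray fl [ 0.4314 -0.3848  0.012 ]
blue W [420.1292 168.0042] [400 165  40   7 240] [0.6285 0.0367 0.022 ]
blue W [406.8375 235.7417] [389 228  35  15 240] [ 0.6208 -0.0357  0.022 ]
blue W [635.1264 374.9828] [629 356  11  34 174] [ 0.9199 -0.2185  0.022 ]
expect grip/head/tips px [331.1291 196.8769] [244.6139 188.0788]
```

View pics/wrist0.png

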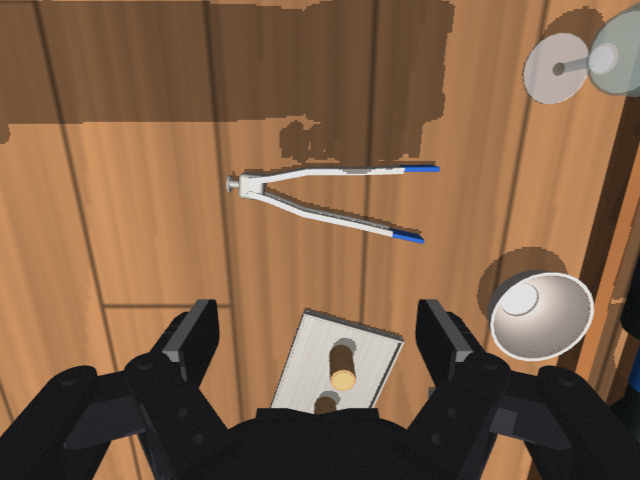

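Wrist view: tongs head at (252,186), tip pads at (420,168) and (407,236), which gives a tip gap of about 73 mm including steel and a yaw of about -6°. Everything agrees, so I go to the counter pad with the jaws shut.

>>> carry_out(jaw=[-1, -1, -1, -1, -1, -1, -1, -1], travel=[[55, -16, 10], [110, -32, 20], [165, -48, 40], [220, -64, 60], [275, -80, 80], [329, -97, 95], [329, -97, 95], [329, -97, 95]], angular=[[0, 0, 0], [0, 0, 0], [0, 0, 0], [0, 0, 0], [0, 0, 0], [0, 0, 0], [0, 0, 0], [0, 0, 0]], grip_force=40)

```text
time: 1.15
tool_pos: [0.4277, 0.3289, 0.138]
ee_rot: [2.22, 2.222, -0.001]
contact_force: [0.1, -0.1, 0.2]
grip_width: -0.0
```

Run:
```python
from h import *
s=env.read_state();print(s["time"],s["tool_pos"],s["ee_rot"],s["q"],s["contact_force"],s["grip_width"])
c={}
for n in("scene","side","wrist"):
    cv2.imwrite(f"pics/{n}1.png",env.snapshot(n)[:,:,::-1]); c[n]=env.calibration(n)
W=cv2.imread("pics/wrist1.png")
for ce,st in blobs(W,(172,150,100),(6,255,255),(0,0,640,480),20): print(ce,st,plane(c["wrist"],ce,.078))
print(proj(c["wrist"],(.428,.326,.078)))
```

```text
1.15 [0.4277 0.3289 0.138 ] [ 2.2204  2.2221 -0.0015] [ 0.6557  0.1703 -0.1964  1.205  -0.0004  2.2257] [ 0.1344 -0.1427  0.2267] -2.139246657781242e-05
[ 68.3992 221.8471] [  47  203   45   41 1007] [0.2761 0.351  0.078 ]
[316.8973 268.9332] [302 254  30  31 808] [0.4277 0.3192 0.078 ]
[317.378  259.0552]
```

View pics/wrist1.png

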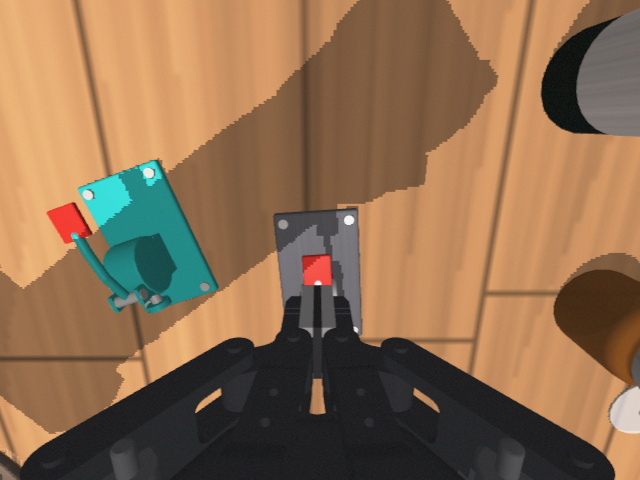

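The wrist view shows the red pad at (317,269), its +y edge at row 254. That puts the pad centre at y≈0.319, so I shift 8 mm towards -y and press.

>>> carry_out(jaw=[-1, -1, -1, -1, -1, -1], travel=[[-8, 0, 28], [-8, 0, 45], [-8, 0, 58], [-8, 0, 66], [-8, 0, 66], [-8, 0, 66]], angular=[[0, 0, 0], [0, 0, 0], [0, 0, 0], [0, 0, 0], [0, 0, 0], [0, 0, 0]])

```text
time: 2.05
tool_pos: [0.4282, 0.3214, 0.0729]
ee_rot: [2.221, 2.222, 0.002]
contact_force: [-1.5, 0.9, 3.6]
grip_width: -0.0001
```

Run:
```python
from h import *
c=env.calibration("side")
I=env.snapshot("side")[:,:,::-1]; cv2.imwrite("pics/side2.png",I)
cv2.imwrite("pics/c4.png",cv2.resize(I[150:250,170:310],(700,500),interpolation=cv2.INTER_CUBIC))
s=env.read_state();print(s["time"],s["tool_pos"],s["contact_force"])
```

```text
2.1 [0.4282 0.3214 0.0729] [-0.6834  1.7877  3.7321]
```

>>> carry_out(jaw=[-1, -1, -1], travel=[[0, 0, 2], [0, 0, 3], [0, 0, 3]], angular=[[0, 0, 0], [0, 0, 0], [0, 0, 0]])

```text
time: 2.48
tool_pos: [0.4282, 0.3215, 0.0694]
ee_rot: [-2.221, -2.221, -0.002]
contact_force: [-1.7, 4.5, 3.4]
grip_width: 0.0001
```

Run:
```python
from h import *
I=env.snapshot("side")[:,:,::-1]; cv2.imwrite("pics/side2.png",I)
cv2.imwrite("pics/c4.png",cv2.resize(I[150:250,170:310],(700,500),interpolation=cv2.INTER_CUBIC))
s=env.read_state();print(s["time"],s["tool_pos"],s["contact_force"])
```

```text
2.525 [0.4282 0.3214 0.0694] [-0.8219  3.2138  3.5375]
```

View pics/c4.png

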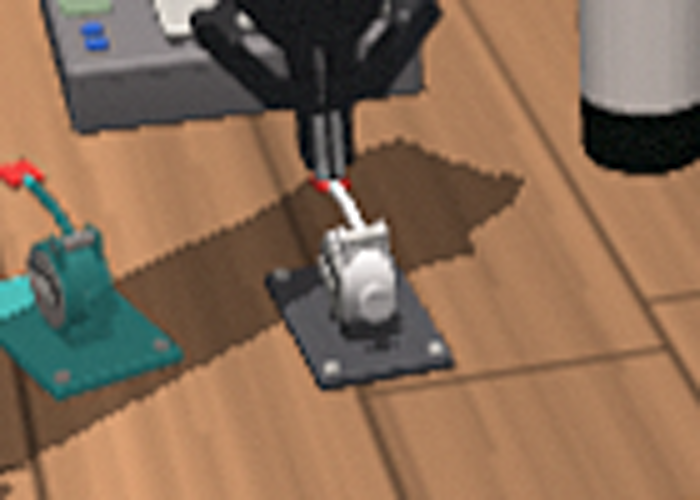

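Side crop: the fingers sit over the pad, which has gone from (325,160) to about (328,185). I check numerically where the fingertips project.

Run:
```python
from h import *
c=env.calibration("side"); k=lambda p:(proj(c,p)-[170,150])*5
for z in(.078,.06,.047,.0444): print(z,k((.428,.319,z)),k((.428,.310,z)))
I=cv2.imread("pics/side2.png")
for ce,st in blobs(I,(172,150,100),(6,255,255),(160,170,270,230),3): print((ce-[170,150])*5,st)
W=env.snapshot("wrist")[:,:,::-1]; cv2.imwrite("pics/wrist2.png",W)
S=env.snapshot("scene")[:,:,::-1]
o=np.zeros((480,800,3),np.uint8); o[:, :400]=cv2.resize(W[200:440,220:420],(400,480)); o[:400,400:]=cv2.resize(S[180:250,355:425],(400,400),interpolation=cv2.INTER_CUBIC)
cv2.imwrite("pics/c5.png",o)
```

```text
0.078 [329.4456 151.7501] [332.7338 159.2005]
0.06 [331.8499 183.2465] [335.1281 190.8091]
0.047 [333.5661 205.7273] [336.8369 213.3686]
0.0444 [333.9073 210.197 ] [337.1766 217.8538]
[ 14.3103 170.1724] [169 182  10   6  29]
[315.7143 182.1429] [232 185   3   4   7]
[343.75 180.  ] [238 185   2   3   4]
```

View pics/c5.png

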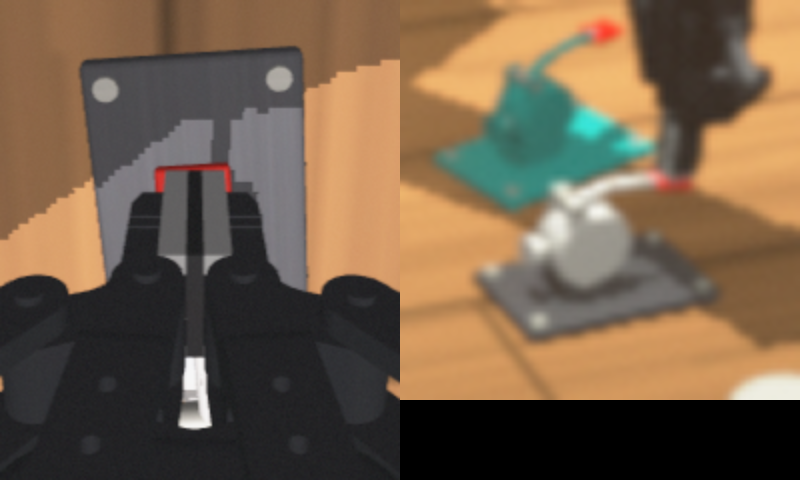

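The finger is squarely on the pad, but the pad is only about 14 mm down (z≈0.065, 3.5 N), so the fingertips sit higher than I assumed. I press further in small steps.

>>> carry_out(jaw=[-1, -1, -1, -1], travel=[[0, 0, 5], [0, 0, 10], [0, 0, 14], [0, 0, 14]], angular=[[0, 0, 0], [0, 0, 0], [0, 0, 0], [0, 0, 0]])

```text
time: 3.12
tool_pos: [0.4281, 0.3206, 0.0548]
ee_rot: [2.221, 2.221, -0.001]
contact_force: [0.8, 2.3, 5.0]
grip_width: 0.0001
```

Run:
```python
from h import *
I=env.snapshot("side")[:,:,::-1]
for ce,st in blobs(I,(172,150,100),(6,255,255),(160,170,270,230),3): print((ce-[170,150])*5,st)
s=env.read_state();print(s["time"],s["tool_pos"],s["contact_force"],s["torque"])
```

```text
[ 14.4643 169.6429] [169 182  10   5  28]
[320.  212.5] [233 192   3   2   6]
3.175 [0.4281 0.3206 0.055 ] [0.7368 1.9185 5.143 ] [ 0.2768 -0.2227  0.0182]
```

>>> carry_out(jaw=[-1, -1, -1], travel=[[0, 0, 2], [0, 0, 3], [0, 0, 3]], angular=[[0, 0, 0], [0, 0, 0], [0, 0, 0]])

```text
time: 3.55
tool_pos: [0.428, 0.3204, 0.0521]
ee_rot: [2.221, 2.22, -0.001]
contact_force: [0.7, -1.9, 5.8]
grip_width: 0.0001
```

>>> carry_out(jaw=[-1, -1, -1, -1], travel=[[0, 0, 2], [0, 0, 4], [0, 0, 5], [0, 0, 5]], angular=[[0, 0, 0], [0, 0, 0], [0, 0, 0], [0, 0, 0]])

```text
time: 4.05
tool_pos: [0.4285, 0.3212, 0.0494]
ee_rot: [2.221, 2.221, 0.003]
contact_force: [-2.7, -1.1, 18.4]
grip_width: 0.0003
```

Run:
```python
from h import *
I=env.snapshot("side")[:,:,::-1]; cv2.imwrite("pics/side3.png",I)
S=env.snapshot("scene")[:,:,::-1]
for ce,st in blobs(I,(172,150,100),(6,255,255),(160,170,270,230),3): print((ce-[170,150])*5,st)
s=env.read_state();print(s["time"],s["tool_pos"],s["contact_force"],s["torque"])
o=np.zeros((400,800,3),np.uint8); o[:,:400]=cv2.resize(I[165:235,205:275],(400,400),interpolation=cv2.INTER_CUBIC); o[:,400:]=cv2.resize(S[180:250,355:425],(400,400),interpolation=cv2.INTER_CUBIC)
cv2.imwrite("pics/c6.png",o)
```

```text
[ 14.8276 169.6552] [169 182  10   5  29]
[321.4286 217.8571] [233 193   4   2   7]
4.15 [0.4285 0.3212 0.0494] [-2.264  -2.2413 18.8459] [-0.5965  0.5652 -0.0732]
```

View pics/c6.png

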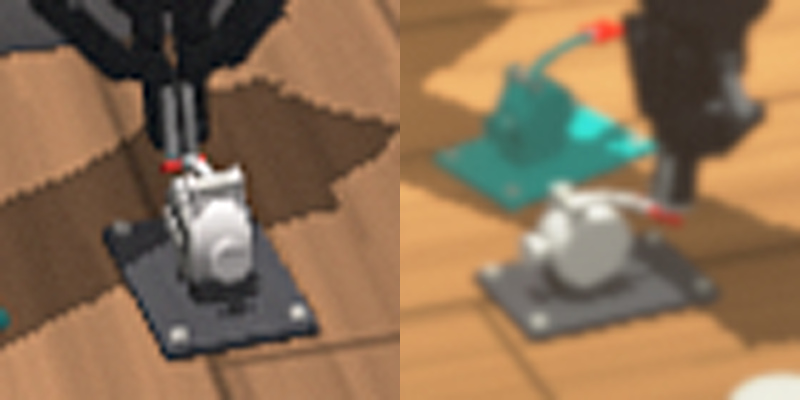

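The lever is now on its stop: the force jumped to 18 N and the scene view shows it bent fully down, pad at about (660,213) in the crop. Release it.

>>> carry_out(jaw=[-1, -1, -1, -1, -1], travel=[[0, 0, -30], [0, 0, -80], [0, 0, -100], [0, 0, -100], [0, 0, -100]], angular=[[0, 0, 0], [0, 0, 0], [0, 0, 0], [0, 0, 0], [0, 0, 0]])

```text
time: 4.78
tool_pos: [0.4272, 0.3203, 0.1454]
ee_rot: [-2.221, -2.221, 0.005]
contact_force: [0.0, -0.2, -0.0]
grip_width: 0.0002
```

Run:
```python
from h import *
I=env.snapshot("side")[:,:,::-1]
for ce,st in blobs(I,(172,150,100),(6,255,255),(160,170,270,230),3): print(ce,st)
s=env.read_state();print(s["time"],s["tool_pos"],s["contact_force"],s["ee_rot"])
c=env.calibration("wrist");M=R.from_rotvec(s["ee_rot"]).as_matrix();print("cam in tool",M.T@(c["origin"]-s["tool_pos"]),(R.from_matrix(M.T)*R.from_rotvec(c["orientation"])).as_rotvec())
W=env.snapshot("wrist")[:,:,::-1]
print([proj(c,s["tool_pos"]+M@[0,0,z]) for z in(.004,.025)])
for roi in [(302,250,332,420)]:
    x=W[240:420:6,317]; print(x.tolist())
```

```text
[235.     181.8148] [231 180   9   5  27]
[172.8929 183.9286] [169 182  10   5  28]
4.825 [0.4271 0.3203 0.1452] [-0.0596 -0.4851  0.4369] [-2.2212 -2.2212  0.0052]
cam in tool [ 0.0795 -0.0012 -0.1409] [-0.2485 -0.2462  1.5577]
[array([319.0814, 299.9103]), array([318.7868, 280.6267])]
[[25, 28, 124], [42, 46, 193], [39, 43, 190], [75, 85, 244], [74, 84, 244], [200, 203, 238], [217, 217, 221], [190, 191, 196], [28, 26, 26], [31, 31, 30], [29, 28, 29], [29, 28, 28], [26, 28, 27], [28, 27, 27], [25, 30, 25], [49, 48, 49], [50, 48, 49], [47, 47, 47], [48, 48, 48], [49, 47, 50], [49, 47, 51], [51, 51, 51], [47, 45, 46], [55, 69, 86], [88, 132, 182], [89, 130, 183], [89, 132, 183], [89, 131, 182], [87, 129, 181], [58, 77, 101]]
```

Step 2 is done: the pad is back at its rest pixel (235,181.8) with no force. Now over the tongs, turned -84°, jaws open.

>>> carry_out(jaw=[1, 1, 1, 1, 1, 1, 1, 1, 1, 1], travel=[[-39, 14, 0], [-78, 28, 0], [-117, 42, 0], [-156, 56, 10], [-195, 70, 20], [-234, 84, 30], [-273, 98, 40], [-312, 112, 45], [-312, 112, 45], [-312, 112, 45]], angular=[[0, 0, -10], [0, 0, -20], [0, 0, -30], [0, 0, -40], [0, 0, -50], [0, 0, -60], [0, 0, -70], [0, 0, -80], [0, 0, -84], [0, 0, -84]])

```text
time: 6.12
tool_pos: [0.5393, 0.0085, 0.1008]
ee_rot: [-0.167, -3.135, 0.0]
contact_force: [-0.4, 0.7, 0.3]
grip_width: 0.0856
```

Run:
```python
from h import *
s=env.read_state();print(s["time"],s["tool_pos"],R.from_rotvec(s["ee_rot"]).as_matrix(),s["q"],s["grip_width"])
c=env.calibration("wrist");W=env.snapshot("wrist")[:,:,::-1];cv2.imwrite("pics/wrist3.png",W)
b=sorted(blobs(W,(108,120,50),(128,255,255),(0,0,640,480),40),key=lambda t:t[0][0])
for ce,st in b: print(ce,st,plane(c,ce,.022))
for p in [(.539,.0085),(.45,.018)]: print(proj(c,p+(.022,)))
```

```text
6.125 [0.5393 0.0085 0.1008] [[-0.9943  0.1064 -0.0024]
 [ 0.1064  0.9943  0.    ]
 [ 0.0024 -0.0002 -1.    ]] [ 0.0157  0.1872 -0.2591  1.1268  0.0001  0.1222] 0.08560128910949809
[268.3915 354.093 ] [264 336  10  39 258] [ 0.6209 -0.0377  0.022 ]
[364.9225 353.7558] [360 336  10  39 258] [0.6285 0.0353 0.022 ]
[317.2682 247.3226]
[317.1528 107.5972]
```

View pics/wrist3.png

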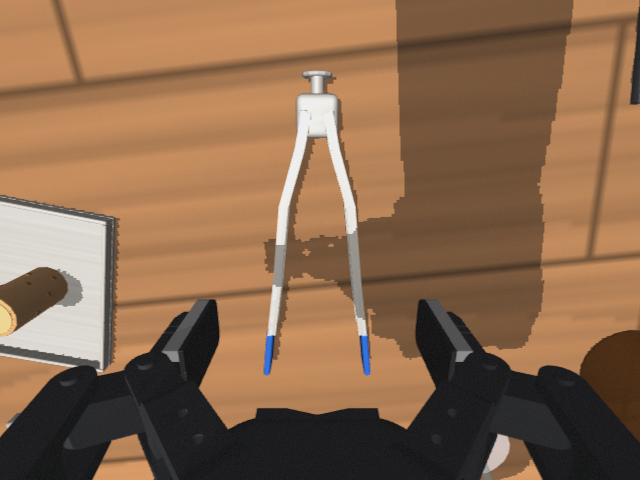

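The wrist view shows the tongs centred between the jaws: arms symmetric about column 317, tip pads at (268,354) and (365,354). From the jaw pixels at known opening, the fingertips sit about 10 mm behind the TCP when open and about 3 mm ahead when shut. That matches the lever contact rather than the stated 25 mm, so I descend in steps with a force check.

>>> carry_out(jaw=[1, 1, 1, 1, 1], travel=[[0, 0, 40], [0, 0, 70], [0, 0, 80], [0, 0, 87], [0, 0, 87]], angular=[[0, 0, 0], [0, 0, 0], [0, 0, 0], [0, 0, 0], [0, 0, 0]])

```text
time: 6.8
tool_pos: [0.5403, 0.0092, 0.0157]
ee_rot: [0.164, 3.137, 0.0]
contact_force: [1.0, -0.5, -0.0]
grip_width: 0.0856
```

>>> carry_out(jaw=[1, 1, 1, 1], travel=[[0, 0, 3], [0, 0, 5], [0, 0, 7], [0, 0, 7]], angular=[[0, 0, 0], [0, 0, 0], [0, 0, 0], [0, 0, 0]])

```text
time: 7.3
tool_pos: [0.5399, 0.009, 0.0081]
ee_rot: [-0.165, -3.137, 0.0]
contact_force: [-0.2, 0.0, -0.4]
grip_width: 0.0852
```

>>> carry_out(jaw=[0.6, 0.4, 0.25, 0.15, 0.15, 0.15], travel=[[0, 0, 0], [0, 0, 0], [0, 0, 0], [0, 0, 0], [0, 0, 0], [0, 0, 0]], angular=[[0, 0, 0], [0, 0, 0], [0, 0, 0], [0, 0, 0], [0, 0, 0], [0, 0, 0]], grip_force=40)

```text
time: 8.05
tool_pos: [0.541, 0.009, 0.0095]
ee_rot: [0.164, 3.135, 0.0]
contact_force: [-0.2, -0.1, 7.9]
grip_width: 0.0495
```

Run:
```python
from h import *
s=env.read_state();print(s["time"],s["tool_pos"],s["contact_force"],s["grip_width"])
c=env.calibration("wrist");W=env.snapshot("wrist")[:,:,::-1];cv2.imwrite("pics/wrist4.png",W)
for ce,st in blobs(W,(108,120,50),(128,255,255),(0,0,640,480),40): print(ce,st,plane(c,ce,.022))
```

```text
8.05 [0.541  0.009  0.0095] [-0.213  -0.1253  7.8558] 0.049532420933688065
```

>>> carry_out(jaw=[0.1, 0.1, 0.1, 0.1, 0.1, 0.1], travel=[[0, 0, -4], [0, 0, -10], [0, 0, -25], [0, 0, -45], [0, 0, -65], [0, 0, -65]], angular=[[0, 0, 0], [0, 0, 0], [0, 0, 0], [0, 0, 0], [0, 0, 0], [0, 0, 0]])

```text
time: 8.85
tool_pos: [0.5414, 0.009, 0.0754]
ee_rot: [0.164, 3.134, 0.0]
contact_force: [0.3, -0.2, -1.3]
grip_width: 0.0468
```

Run:
```python
from h import *
s=env.read_state();print(s["time"],s["tool_pos"],s["contact_force"],s["torque"],s["grip_width"])
c=env.calibration("side");I=env.snapshot("side")[:,:,::-1];cv2.imwrite("pics/side4.png",I)
cs=env.calibration("scene");S=env.snapshot("scene")[:,:,::-1];cv2.imwrite("pics/scene4.png",S)
A=[x for x in blobs(I,(108,120,50),(128,255,255),(300,180,390,290),15)]
B=[x for x in blobs(S,(108,80,50),(130,255,255),(285,240,360,300),6)]
for ce,st in A: print("D",ce,st)
for ce,st in B: print("S",ce,st)
t=np.array([.9943,-.1064,0]);n=np.array([.1064,.9943,0]);p=s["tool_pos"]
for sg in(1,-1):
  for z in(.05,.06,.07): print(sg,z,proj(c,np.r_[(p+.086*t+sg*.028*n)[:2],z]),proj(cs,np.r_[(p+.086*t+sg*.028*n)[:2],z]))
  
for a in A:
  for b in B: print(tri(cs,b[0],c,a[0]))
```

```text
8.85 [0.5414 0.009  0.0754] [ 0.2954 -0.1526 -1.2806] [ 0.0047 -0.013  -0.0166] 0.046806952786323006
D [349.5469 224.1953] [342 219  16  11 128]
D [356.0069 236.9653] [348 232  17  11 144]
S [337.32 259.48] [335 256   6   8  25]
S [316.6957 262.3043] [315 258   4  11  23]
1 0.05 [349.3141 234.7499] [336.8868 269.6105]
1 0.06 [349.5019 230.9713] [337.0375 266.6135]
1 0.07 [349.6914 227.1596] [337.1896 263.5866]
-1 0.05 [355.8238 248.0446] [316.0926 272.1538]
-1 0.06 [356.0485 244.1773] [316.1406 269.143 ]
-1 0.07 [356.2753 240.2747] [316.1892 266.1019]
(array([0.628 , 0.0274, 0.0801]), np.float64(0.0036925237072015817))
(array([ 0.6189, -0.0184,  0.092 ]), np.float64(0.02781332767040677))
(array([0.6319, 0.018 , 0.0677]), np.float64(0.035553342476599005))
(array([ 0.6224, -0.027 ,  0.0795]), np.float64(0.002799101768966859))
```

Tongs held and level: weight 1.3 N, tips at z≈0.08, gap about 52 mm, pad centres 84 mm ahead of the TCP on the midline. Carry them over the stained cork at a yaw of -17°.

>>> carry_out(jaw=[0.1, 0.1, 0.1, 0.1, 0.1, 0.1, 0.1, 0.1, 0.1, 0.1], travel=[[2, -8, -12], [8, -34, -25], [17, -72, -30], [29, -120, -30], [41, -170, -30], [53, -220, -30], [65, -270, -30], [74, -310, -30], [81, -338, -30], [84, -350, -30]], angular=[[0, 0, 0], [0, 0, 1], [0, 0, 2.5], [0, 0, 4], [0, 0, 5.5], [0, 0, 7], [0, 0, 8.5], [0, 0, 9.5], [0, 0, 10.5], [0, 0, 11]])

```text
time: 10.2
tool_pos: [0.4188, -0.3317, 0.1032]
ee_rot: [-0.468, -3.106, -0.0]
contact_force: [0.0, -0.0, -2.1]
grip_width: 0.0473
```

>>> carry_out(jaw=[0.1, 0.1], travel=[[0, 0, 0], [0, 0, 0]], angular=[[0, 0, 0], [0, 0, 0]])

```text
time: 10.45
tool_pos: [0.42, -0.3294, 0.1032]
ee_rot: [-0.463, -3.107, -0.001]
contact_force: [0.6, -0.7, -1.5]
grip_width: 0.0471
```

Run:
```python
from h import *
s=env.read_state();print(s["time"],s["tool_pos"],s["contact_force"],s["grip_width"]);M=R.from_rotvec(s["ee_rot"]).as_matrix();print(M)
c=env.calibration("side");I=env.snapshot("side")[:,:,::-1];cv2.imwrite("pics/side5.png",I)
cs=env.calibration("scene");S=env.snapshot("scene")[:,:,::-1];cv2.imwrite("pics/scene5.png",S)
A=blobs(I,(108,120,50),(128,255,255),(300,250,430,400),15); B=blobs(S,(108,80,50),(130,255,255),(140,220,260,290),6)
for ce,st in A: print("D",ce,st)
for ce,st in B: print("S",ce,st)
for a in A:
  for b in B: print(tri(cs,b[0],c,a[0]))
W=env.snapshot("wrist")[:,:,::-1];cv2.imwrite("pics/wrist5.png",W)
o=np.zeros((600,800,3),np.uint8);o[:300,:]=cv2.resize(S[215:305,140:380],(800,300),interpolation=cv2.INTER_CUBIC)
o[300:,:400]=cv2.resize(I[270:420,290:490],(400,300),interpolation=cv2.INTER_CUBIC);o[300:,400:]=cv2.resize(W,(400,300))
cv2.imwrite("pics/c7.png",o)
```

```text
10.45 [ 0.42   -0.3294  0.1032] [ 0.5631 -0.6895 -1.4715] 0.04710649352093319
[[-0.9566  0.2913 -0.0002]
 [ 0.2913  0.9566  0.0006]
 [ 0.0003  0.0005 -1.    ]]
D [359.1796 327.4408] [348 322  23  12 245]
D [362.0956 351.511 ] [351 346  24  12 272]
S [169.1562 248.9375] [167 244   5  12  32]
S [191.  248.5] [190 244   3  10  22]
(array([ 0.5019, -0.3697,  0.1271]), np.float64(0.029349900137281767))
(array([ 0.5081, -0.3291,  0.1083]), np.float64(0.002933813294089139))
(array([ 0.4924, -0.382 ,  0.1078]), np.float64(0.0016820790464323952))
(array([ 0.4985, -0.3418,  0.0885]), np.float64(0.036062653254387934))
```

Tip pads straddle the stained cork: midpoint (0.500,-0.356) against the cork at (0.504,-0.355). Descend with a small correction, then check.

>>> carry_out(jaw=[0.1, 0.1, 0.1, 0.1, 0.1, 0.1, 0.1], travel=[[-2, 1, 10], [-2, 1, 25], [-2, 1, 42], [-2, 1, 57], [-2, 1, 68], [-2, 1, 74], [-2, 1, 74]], angular=[[0, 0, 0], [0, 0, 0], [0, 0, 0], [0, 0, 0], [0, 0, 0], [0, 0, 0], [0, 0, 0]])

```text
time: 11.48
tool_pos: [0.4219, -0.3298, 0.0288]
ee_rot: [-0.464, -3.107, -0.001]
contact_force: [-0.6, -0.7, -0.6]
grip_width: 0.047
```

Run:
```python
from h import *
s=env.read_state();print(s["time"],s["tool_pos"],s["contact_force"],s["grip_width"])
I=env.snapshot("side")[:,:,::-1];S=env.snapshot("scene")[:,:,::-1];W=env.snapshot("wrist")[:,:,::-1]
o=np.zeros((600,800,3),np.uint8);o[:300,:]=cv2.resize(S[215:305,140:380],(800,300),interpolation=cv2.INTER_CUBIC)
o[300:,:400]=cv2.resize(I[270:420,290:490],(400,300),interpolation=cv2.INTER_CUBIC);o[300:,400:]=cv2.resize(W,(400,300))
cv2.imwrite("pics/c8.png",o)
for ce,st in blobs(I,(108,120,50),(128,255,255),(300,250,430,410),15): print("D",ce,st)
for ce,st in blobs(S,(108,80,50),(130,255,255),(140,220,260,295),6): print("S",ce,st)
```

```text
11.475 [ 0.4219 -0.3298  0.0288] [-0.6384 -0.6583 -0.6375] 0.0470392267355689
D [356.5158 358.9895] [348 356  21  11  95]
D [360.5689 385.4444] [349 380  24  11 225]
S [173.7568 272.2162] [171 267   6  12  37]
S [194.8  270.76] [193 267   4   9  25]
```

View pics/c8.png

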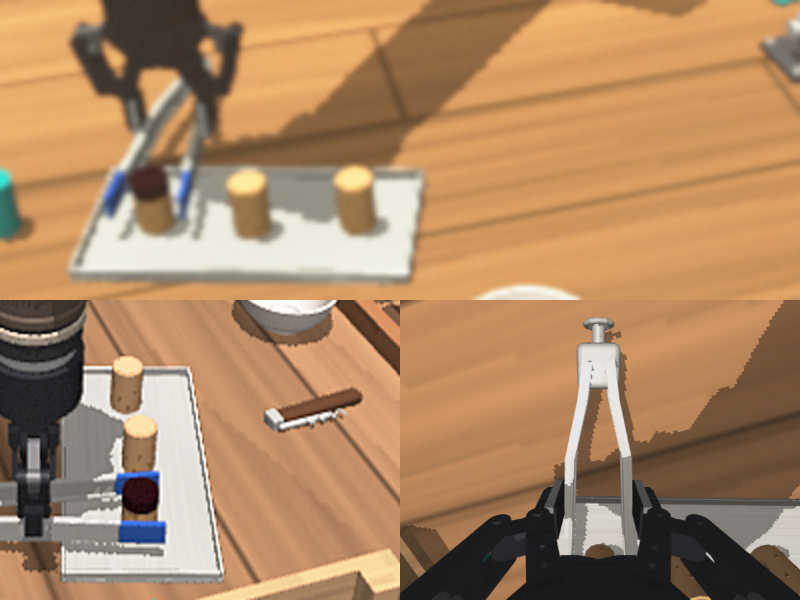

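All three views show the stained cork between the blue tips, gap on both sides, sound corks standing clear. Close on it.

>>> carry_out(jaw=[0, -0.1, -0.2, -0.4, -0.6, -0.6, -0.6, -0.6], travel=[[0, 0, 0], [0, 0, 0], [0, 0, 0], [0, 0, 0], [0, 0, 0], [0, 0, 0], [0, 0, 0], [0, 0, 0]], angular=[[0, 0, 0], [0, 0, 0], [0, 0, 0], [0, 0, 0], [0, 0, 0], [0, 0, 0], [0, 0, 0], [0, 0, 0]], grip_force=35)

```text
time: 12.62
tool_pos: [0.4221, -0.33, 0.0292]
ee_rot: [0.464, 3.107, -0.0]
contact_force: [0.6, -0.6, 0.7]
grip_width: 0.0352
```

>>> carry_out(jaw=[-0.6, -0.6, -0.6, -0.6, -0.6, -0.6, -0.6, -0.6, -0.6, -0.6], travel=[[0, 0, -5], [0, 0, -15], [0, 0, -30], [0, 0, -50], [0, 0, -75], [0, 0, -100], [0, 0, -120], [0, 0, -135], [0, 0, -145], [0, 0, -150]], angular=[[0, 0, 0], [0, 0, 0], [0, 0, 0], [0, 0, 0], [0, 0, 0], [0, 0, 0], [0, 0, 0], [0, 0, 0], [0, 0, 0], [0, 0, 0]])

```text
time: 13.88
tool_pos: [0.4221, -0.33, 0.1797]
ee_rot: [0.464, 3.107, -0.0]
contact_force: [0.0, 1.0, -1.6]
grip_width: 0.0348
```

>>> carry_out(jaw=[-0.6, -0.6, -0.6, -0.6, -0.6, -0.6], travel=[[0, 0, 0], [0, 0, 0], [0, 0, 0], [0, 0, 0], [0, 0, 0], [0, 0, 0]], angular=[[0, 0, 0], [0, 0, 0], [0, 0, 0], [0, 0, 0], [0, 0, 0], [0, 0, 0]])

```text
time: 14.62
tool_pos: [0.4221, -0.3299, 0.1792]
ee_rot: [-0.464, -3.107, -0.0]
contact_force: [0.6, 0.2, -0.6]
grip_width: 0.0354
```

Run:
```python
from h import *
s=env.read_state();print(s["time"],s["tool_pos"],s["contact_force"],s["grip_width"],abs(s["joint_vel"]).max())
c,cs=env.calibration("side"),env.calibration("scene")
I=env.snapshot("side")[:,:,::-1];S=env.snapshot("scene")[:,:,::-1]
cv2.imwrite("pics/side9.png",I);cv2.imwrite("pics/scene9.png",S)
P=np.r_[s["tool_pos"][:2]+.087*np.array([.9566,-.2913]),s["tool_pos"][2]]
pd,ps=proj(c,P),proj(cs,P);print("exp",pd,ps)
for n,im,p,cc in(("D",I,pd,c),("S",S,ps,cs)):
    x,y=p.astype(int);r=(max(x-35,0),max(y-45,0),x+35,y+35)
    print(n,"blue",blobs(im,(108,80,50),(130,255,255),r,6)); print(n,"dark-red",blobs(im,(160,30,10),(12,255,75),r,15)); print(n,"tan",blobs(im,(8,70,80),(22,200,255),r,40))
# sound corks and empty spot
S0,D0=cv2.imread("pics/scene0.png"),cv2.imread("pics/side0.png")
for n,im,o,rs in(("S",S,S0,[(205,264,222,288),(238,262,256,286)]),("D",I,D0,[(349,326,370,360),(344,296,364,328)])):
    for x0,y0,x1,y1 in rs: print(n,"cork diff",np.abs(im[y0:y1,x0:x1].astype(int)-o[y0:y1,x0:x1]).mean())
print("pad D",blobs(I,(172,150,120),(6,255,255),(210,170,270,230)))
```

```text
14.625 [ 0.4221 -0.3299  0.1792] [ 0.5836  0.1803 -0.5905] 0.035356045129227215 0.0016120812581970649
exp [365.6686 302.3788] [175.2985 226.7013]
D blue [(array([353.5349, 296.    ]), array([352, 290,   4,  13,  43])), (array([365.5705, 310.3009]), array([353, 304,  26,  14, 319]))]
D dark-red [(array([364.8776, 295.3061]), array([356, 287,  20,  17, 294]))]
D tan [(array([370.7927, 281.4658]), array([ 330,  257,   70,   80, 3001])), (array([356.6171, 320.9429]), array([345, 318,  28,   9, 175])), (array([359.6288, 332.3864]), array([352, 328,  17,   9, 132]))]
S blue [(array([181.641 , 225.1795]), array([179, 220,   6,  13,  39])), (array([166.9375, 226.3125]), array([166, 223,   3,   9,  16]))]
S dark-red [(array([188.303, 187.303]), array([170, 181,  32,  18, 132])), (array([167.8462, 193.1154]), array([164, 189,   9,   9,  26])), (array([174.1194, 222.0448]), array([169, 218,  11,   8,  67]))]
S tan [(array([173.0655, 226.7703]), array([ 140,  181,   70,   80, 4288])), (array([165.3061, 184.2041]), array([161, 181,   8,   9,  49])), (array([194.3   , 184.1833]), array([190, 181,   9,   9,  60])), (array([178.7582, 192.0261]), array([173, 185,  14,  19, 153])), (array([182.6923, 210.8846]), array([177, 201,  12,  21, 104]))]
S cork diff 23.73202614379085
S cork diff 33.104166666666664
D cork diff 14.626984126984127
D cork diff 60.2109375
pad D [(array([235.    , 181.6071]), array([231, 180,   9,   5,  28]))]
```

Run:
```python
from h import *
c,cs=env.calibration("side"),env.calibration("scene")
print("stain",tri(cs,(174.1,222),c,(364.9,295.3)))
for n,rs in(("scene",[(205,264,222,288),(238,262,256,286)]),("side",[(349,326,370,360),(344,296,364,328)])):
    a=cv2.imread(f"pics/{n}0.png");b=cv2.imread(f"pics/{n}9.png")
    for x0,y0,x1,y1 in rs:
        m=cv2.matchTemplate(b[y0-12:y1+12,x0-12:x1+12],a[y0:y1,x0:x1],cv2.TM_CCOEFF_NORMED);_,v,_,l=cv2.minMaxLoc(m);print(n,v,np.array(l)-12)
s=env.read_state();print(s["time"],s["tool_pos"],s["grip_width"])
```

```text
stain (array([ 0.5036, -0.3554,  0.1925]), np.float64(0.001345367222682355))
scene 0.7946372032165527 [0 0]
scene 0.6766589283943176 [0 0]
side 0.9035474061965942 [0 0]
side 0.3645499348640442 [-6  2]
14.725 [ 0.4221 -0.3299  0.1792] 0.0352052934329893
```

```bash
python3 -c "
from rig import env
print(env.close_job()); s=env.read_state(); print(s['time'],s['tool_pos'],s['grip_width'])"
```

```text
the job is handed in; nothing more can be done
None
the job is handed in; nothing more can be done
```

The job is handed in, at about 14.7 s of the 48 s allowed. I pressed the counter's lever to its stop and let it spring back. I then picked up the tongs, closed their tips on the stained cork and lifted it straight out of the tray. No verdict is reported, so the result rests on my last checks.

**What the last checks showed**
- **Lever:** pressing force jumped to about 18 N at the stop. Afterwards the pad was back at its starting pixel with no force on the tool.
- **Stained cork:** its stained head is at z ≈ 0.19 m, between the blue tips, which puts its centre at about 0.175 m.
- **Steadiness:** the arm was still, and the jaw opening held at about 35 mm.
- **Sound corks:** the scene camera found both with zero shift, and the side camera confirmed the middle one.

**What disagreed or could not be confirmed**
- **Fingertip reach:** the fingertips seemed to stand about 3 to 12 mm ahead of the TCP when shut, not the stated 25 mm. The lever therefore took several presses before it reached its stop.
- **Tongs grasp:** when I closed on the tongs, the fingertips pressed on the table with about 8 N.
- **Closing width:** the jaws stopped at 35 mm on the cork instead of the expected 37 mm.
- **Far sound cork:** the side-view match failed (score 0.36), probably because the gripper was in the way. Its scene-view match was only moderate (0.68), so that is the only evidence it stayed put.
- **Tip force:** I could not measure the pinch of each tip directly.
- **Other items:** I did not re-measure the bottle, glass, jar, bowl or corkscrew at the end, but nothing was moved near them.

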